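Seat the scanner's battery pack in the bench charger

ROBOT

A 7-joint arm with a two-finger parallel gripper is mounted at the origin on the work surface. World frame = base frame: x ahead of the robot, y to its left, z up, the work surface at z = 0. Lengths are in m, angles in degrees, forces in N, time in s.
With the tool pointing down it reaches from about 0.425 to 0.975 m from the base axis. Payload 16.7 kg.
Tool frame: the origin (TCP) lies midway between the tips of the shut fingers; the grasp point (between the pads) lies 19 mm behind it (r.grip_depth is the z of the grasp point in the tool frame, in m); z points along the fingers, y is the direction in which the jaws open and shut (so a half turn about z gives the same grasp; the last joint's range is limited). The gripper opens to 85 mm and grips with 20 to 120 N. Pads are 22 mm wide; open, the fingers measure 114 mm over their backs; the gripper's body (76 mm by 85 mm) begins 54 mm behind the grasp point. The pads swing forward as they close: fully open they stand 13 mm farther back than shut.
Start: joints at [-73.482, 24.414, 4.234, 92.017, -1.954, 63.644, -3.845], TCP at [0.286, 0.611, 0.231] pointing down, gripper open.
Joint ranges: [-163.25, 163.25], [-28.42, 122.38], [-70.27, 78.77], [12.13, 141.07], [-58.53, 238.53], [9.26, 117.41], [-156.51, 156.51]. Speed limits (degrees/s): [108.29, 108.29, 136.94, 136.94, 172.46, 172.46, 172.46].

INTERFACE

Orientations are given as a 3x3 rotation matrix whose columns are the frame's x, y, z axes.
In Python, from plant import r, claw, viewer, current_clock, current_q, current_joint_velocities, current_joint_torque, current_tool_pos, current_tool_rot, current_contact_force, current_wrist_torque, current_opening gives the robot as it stands. Calls block until the motion is done:
- r.movep(position, orientation): joint-space move of the TCP to a pose.
- r.move_l(position, attitude=None, max_speed=0.15): straight line of the TCP; attitude=None keeps the orientation; max_speed is the mean speed in m/s.
- r.set_joints(angles): joint-space move.
- claw.gripper_to(opening): finger opening in m; the grip force is fixed at half the most; returns when the fingers have stopped.
- r.sleep(seconds).
- r.inverse_kinematics(position, orientation): joint angles nearest the present ones, or None.
- viewer.snapshot(name): name is "scene" or "side" or "wrist"; returns (picture, depth): 384x512x3 uint8, red, green, blue; 384x512 float32, m along the optical axis (not along the pixel's ray), 0 where there is no reading.
- viewer.camera_model(name): a dict with "vertical_fov" (degrees; the focal length in pixels is half the picture's height over the tangent of half this angle, whatever the lens; pixels are square), "cx", "cy" (the principal point, pixels), "position" and "orientation" of the camera in the world. Camera axes: x right, y down, z forward; pixel columns grow to the right and rows downward; lengths in m; the calibration is good to about 2 mm. A picture is of the moment at which its call begins: read the wrist's pose just before it. camera_model takes no time and is no camera call; for the wrist camera it gives the pose at the moment of the call.
A pose or a line that the arm cannot do raises r.Unreachable and nothing moves.
- r.job_done(): hands the job in, once; it reports no verdict.
Readings, each from a call of its own:
- current_clock(): time.
- current_q(): joint angles.
- current_joint_velocities(): joint speeds.
- current_joint_torque(): joint torques, N m.
- current_tool_pos(): TCP position.
- current_tool_rot(): TCP orientation.
- current_contact_force(): force on the tool from outside, world axes, zero at the start.
- current_wrist_torque(): the same for the moment, N m.
- current_opening(): finger opening in m.
Only numpy, scipy, OpenCV 4.12 (cv2) and the standard library are available. Lean on these libraries where they do the work, as an engineer would, in place of code of your own. Each camera call takes 0.05 s, during which the arm holds its last target.

TASK

Put the scanner's loose battery pack on charge: pick it up by its grip bar, lay it flat on the charger's run-in deck, nose towards the contacts and still about three centimetres short of them, then slide it gently in along the deck against the sprung contact block until its tail drops off the deck's ledge into the bay. Do not force it: the contacts bend if they are pushed harder than it takes. Leave the pack released and lying flat, fully home on the floor of the bay, and leave the gel bottle, the probe and the basket where they are.

Things in the scene. Friction and masses are not known exactly. Their poses are not given: they have to be found in the camera images.
- pack_centre (a point): Loose battery pack: flat grey slab 110 long (x) x 74 wide (y) x 22 mm, with a dark moulded grip bar 64 long (x) x 20 wide x 24 mm high on the middle of its top; 46 mm high over all, about 0.4 kg, lying flat on the bench. The point is its centre, 23 mm above the underside, 1 mm above the slab's top. +x points to the nose, the end with five brass strips and a dark line across its top; z up.
- pack_nose (a point): Middle of the pack's nose face (the end with the brass strips), 55 mm ahead of the pack's centre along its x and 11 mm above its underside; same axes as the pack.
- charger: Bench charger, fixed; cream base 276 x 112 mm. Origin on the bench top under the nominal middle of the bay; +x is the slide-in direction, z up. A dark bay plate is clamped on it in slotted holes, anywhere up to 7 mm either way along x from nominal: this offset is not measured and must be felt or seen. It does not shift in use. All x values here are nominal; deck, ledge, walls and contacts share the offset.
- charger_ledge (a point): Nominal ledge (charger x = -56 mm), on its top edge, 34 mm above the bench. A flat run-in deck at this height, open at its far end, leads to it from x = -136. At the ledge is a sharp square step 6 mm down to the flat bay floor, 28 mm above the bench. A seated pack lies on that floor with its tail against the ledge: pack centre at nominal x = -1, 51 mm above the bench.
- charger_wall (a point): Nominal end wall of the bay (charger x = +63 mm) at bay floor height: two upright rigid cheeks beside the contact block; a pack never needs to reach them. Cheeks and the hood between them reach 60 mm above the bench. Side walls along deck and bay stand 77 mm apart (y = -38.5 to 38.5), upright to 6 mm above the deck, then flare outward at 45 degrees by 5 mm to guide the pack in from above.
- charger_contacts (a point): Nominal face centre, at rest, of the sprung contact block between the cheeks (charger x = +51 mm, 12 mm out from the wall): 40 wide x 20 mm high, brass blades, slides along +x. It starts to move at 3 N and takes 2 N more per mm. A pack must push it back 3 mm (9 N) before its tail clears the ledge; above 16 N the blades bend. A pack not behind the ledge is pushed out again.
- gel_centre (a point): Bystander: a closed white gel bottle, 56 mm across and 150 mm high, standing; the point is half-way up.
- probe_centre (a point): Bystander: a cordless hand-held ultrasound probe lying on the bench, about 155 x 58 x 28 mm, long axis x; the point is half-way up.
- basket_centre (a point): Bystander: an open white perforated basket with small parts, 150 x 220 x 70 mm; the point is half-way up its middle.
Mind the look-alikes: they are no part of the job. Leave any turquoise look-alike of the part that bears pack_centre alone.

How it is judged:
By the outcome, as a careful person would: the job done as asked, in the order asked, and still so for the second after the job is handed in, with the robot touching nothing.
It also fails if it takes over 61 s, if anything falls off the work surface, if the arm or the gripper's body presses on something with over 40 N, if the wrist force passes 120 N, or if a joint passes its speed limit or range.

## Working session

There is one attempt and no reset: what is moved stays moved. The work goes in short steps, each a Python script; the robot and the scene stay as the last script left them, time stands still between calls to the robot, and variables do not carry over. Pictures are saved under pics/ and viewed, and the job is handed in when it is done.

```bash
ls; mkdir -p pics; cat > h.py <<'E'
import numpy as np, cv2
from plant import *
def cam(n):
    m=viewer.camera_model(n); f=192/np.tan(np.radians(m["vertical_fov"])/2)
    return f,m["cx"],m["cy"],np.array(m["position"]),np.array(m["orientation"])
def ray(c,u,v):
    f,cx,cy,p,R=c; return p,R@np.array([(u-cx)/f,(v-cy)/f,1.])
def onplane(c,u,v,z):
    p,d=ray(c,u,v); return p+d*(z-p[2])/d[2]
def proj(c,P):
    f,cx,cy,p,R=c; q=R.T@(np.array(P)-p); return np.array([cx+f*q[0]/q[2],cy+f*q[1]/q[2]])
def dep(c,depth,u,v):
    f,cx,cy,p,R=c; d=depth[v,u]; return p+R@np.array([(u-cx)/f*d,(v-cy)/f*d,d])
def snap(n,name):
    c=cam(n); im,d=viewer.snapshot(n); cv2.imwrite(f"pics/{name}.png",im[:,:,::-1]); np.savez(f"pics/{name}.npz",im=im,d=d,f=c[0],cx=c[1],cy=c[2],p=c[3],R=c[4]); return c,im,d
def load(name):
    z=np.load(f"pics/{name}.npz"); return (float(z['f']),float(z['cx']),float(z['cy']),z['p'],z['R']),z['im'],z['d']
E
python3 - <<'E'
from h import *
for n in ("scene","side","wrist"):
    c,im,d=snap(n,n+"0"); print(n,c,viewer.camera_model(n).keys(),(d>0).mean())
print(current_clock(),current_tool_pos(),current_tool_rot(),current_opening(),current_contact_force(),r.grip_depth)
E
```

```text
pics
scene (np.float64(366.8438470206894), 257.1605772817861, 186.92697711448267, array([ 1.17658171, -0.45059039,  0.98205701]), array([[ 0.54652536,  0.65467459, -0.52221759],
       [ 0.83728078, -0.41490987,  0.35610488],
       [ 0.01645959, -0.6318631 , -0.77490522]])) dict_keys(['vertical_fov', 'cx', 'cy', 'position', 'orientation']) 0.9958750406901041
side (np.float64(391.4791880115601), 252.3649778729834, 193.8838828689832, array([0.22079839, 0.586144  , 0.95502023]), array([[-0.87459698, -0.37246493,  0.31040296],
       [-0.48456554,  0.69342604, -0.53325094],
       [-0.01662422, -0.61679024, -0.78695199]])) dict_keys(['vertical_fov', 'cx', 'cy', 'position', 'orientation']) 0.9961751302083334
wrist (np.float64(301.2855384483121), 251.28153337904288, 194.8680249001125, array([0.21190466, 0.64623886, 0.37352802]), array([[ 4.23216829e-01,  8.59043441e-01,  2.87978960e-01],
       [ 9.06028197e-01, -4.01041715e-01, -1.35197815e-01],
       [-6.49220540e-04,  3.18135049e-01, -9.48045183e-01]])) dict_keys(['vertical_fov', 'cx', 'cy', 'position', 'orientation']) 0.9961700439453125
0.15 [0.28604452 0.6110437  0.2307551 ] [[-9.05687538e-01  4.23945696e-01 -3.60229231e-04]
 [ 4.23945844e-01  9.05687061e-01 -9.32260991e-04]
 [-6.89730813e-05 -9.97054847e-04 -9.99999501e-01]] 0.085311959223331 [-0.56592392 -0.78126823  0.30436117] -0.0187
```

View pics/scene0.png

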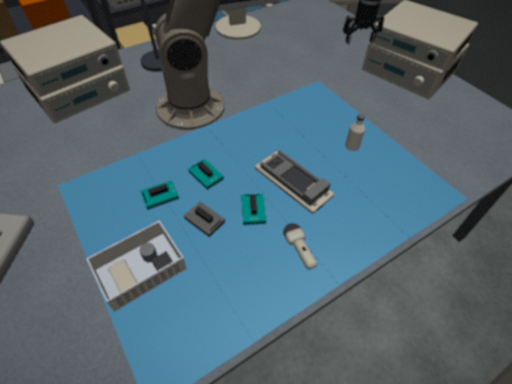

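View pics/side0.png

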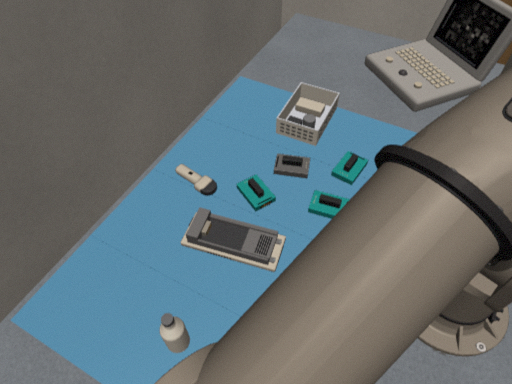

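View pics/wrist0.png

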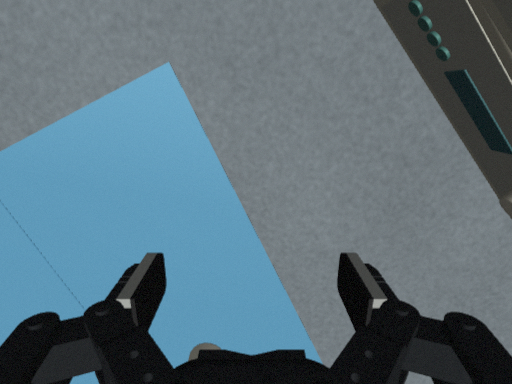

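```bash
python3 - <<'E'
from h import *
c,im,d=load("scene0"); c2,im2,d2=load("side0")
a=cv2.resize(im[180:250,170:240],None,fx=5.5,fy=5.5,interpolation=cv2.INTER_CUBIC)
b=cv2.resize(im2[140:195,260:330],None,fx=5.5,fy=7/5*5,interpolation=cv2.INTER_CUBIC)
b=cv2.resize(b,(385,385))
a=cv2.resize(a,(385,385))
e=cv2.resize(im[135:220,245:345],(400,340),interpolation=cv2.INTER_CUBIC);
g=cv2.resize(im2[200:275,175:295],(400,250),interpolation=cv2.INTER_CUBIC)
out=np.zeros((600,790,3),np.uint8); out[:330,:385]=cv2.resize(a,(385,330));out[:330,390:775]=cv2.resize(b,(385,330));out[335:595,:385]=cv2.resize(e,(385,260));out[335:585,390:790]=g
cv2.imwrite("pics/crop0.png",out[:,:,::-1])
for n,(c_,d_),pts in (("scene",(c,d),[(205,217),(300,180),(262,165),(325,195),(253,207),(206,173),(160,194),(355,135),(300,245),(140,262)]),("side",(c2,d2),[(292,165),(200,230),(270,245),(255,192),(350,167),(326,203),(175,335)])):
    for u,v in pts: print(n,u,v,dep(c_,d_,u,v).round(3))
E
```

```text
scene 205 217 [ 0.558 -0.221  0.044]
scene 300 180 [0.588 0.127 0.03 ]
scene 262 165 [0.466 0.052 0.038]
scene 325 195 [0.679 0.163 0.021]
scene 253 207 [ 0.605 -0.075  0.043]
scene 206 173 [ 0.393 -0.13   0.035]
scene 160 194 [ 0.38  -0.297  0.019]
scene 355 135 [0.559 0.39  0.085]
scene 300 245 [ 0.79  -0.027  0.03 ]
scene 140 262 [ 0.572 -0.447  0.005]
side 292 165 [ 0.533 -0.206  0.026]
side 200 230 [0.639 0.156 0.059]
side 270 245 [0.456 0.094 0.036]
side 255 192 [ 0.583 -0.052  0.028]
side 350 167 [ 0.365 -0.274  0.037]
side 326 203 [ 0.378 -0.112  0.032]
side 175 335 [0.516 0.427 0.104]
```

View pics/crop0.png

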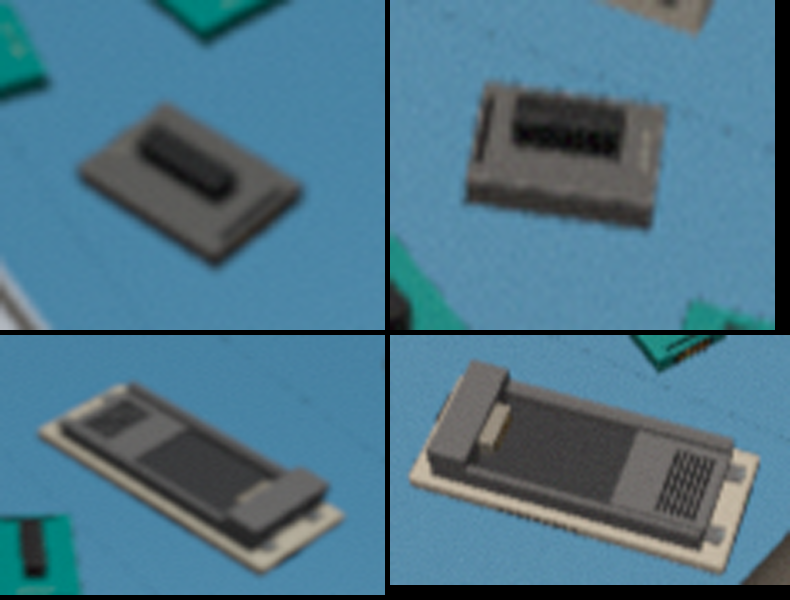

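```bash
python3 - <<'E'
from h import *
c,im,d=load("scene0")
P=np.array([onplane(c,u,v,.022) for u,v in [(184.5,216.5),(200,202.3),(225,220),(209,235)]])
print(P.round(3),P.mean(0)); L=(P[2]+P[3]-P[0]-P[1])/2; W=(P[1]+P[2]-P[0]-P[3])/2;print(np.linalg.norm(L),np.linalg.norm(W),np.degrees(np.arctan2(L[1],L[0])),np.degrees(np.arctan2(W[1],W[0])))
P=np.array([onplane(c,u,v,.008) for u,v in [(254.9,167),(278.8,151),(334.6,194.5),(313.8,212.8)]])
print(P.round(3),P.mean(0)); L=(P[2]+P[3]-P[0]-P[1])/2; W=(P[1]+P[2]-P[0]-P[3])/2;print(np.linalg.norm(L),np.linalg.norm(W),np.degrees(np.arctan2(L[1],L[0])),np.degrees(np.arctan2(W[1],W[0])))
# ik for tool x along +/- axis
for ctr,yaw in ((P.mean(0),np.arctan2(L[1],L[0])),((.546,-.214,0),np.radians(8))):
  for s in (1,-1):
    x=s*np.array([np.cos(yaw),np.sin(yaw),0]); z=np.array([0,0,-1.]); R=np.c_[x,np.cross(z,x),z]
    for zz in (.04,.2,.3):
      q=r.inverse_kinematics([ctr[0],ctr[1],zz],R); print(s,zz,None if q is None else np.round(q))
print(current_q())
E
```

```text
[[ 0.508 -0.269  0.022]
 [ 0.484 -0.202  0.022]
 [ 0.588 -0.168  0.022]
 [ 0.609 -0.236  0.022]] [ 0.54715211 -0.21882946  0.022     ]
0.10787777038221995 0.07142383297930961 17.947891476595643 108.39364146873395
[[0.439 0.041 0.008]
 [0.419 0.16  0.008]
 [0.688 0.2   0.008]
 [0.71  0.093 0.008]] [0.56375305 0.12347934 0.008     ]
0.2742770276008407 0.11501503414022271 9.802199539188114 100.37319845764814
1 0.04 [-44.  33.  33. 114. -28.  40. -74.]
1 0.2 [-52.  21.  42. 109. -17.  57. -83.]
1 0.3 [-55.  15.  44. 102. -11.  68. -88.]
-1 0.04 [-26.  29.   9. 113.  -7.  38.  87.]
-1 0.2 [-31.  17.  15. 107.  -5.  56.  86.]
-1 0.3 [-34.  12.  18. 101.  -4.  68.  85.]
1 0.04 [-19.  39.  46. 114. -40.  45. -31.]
1 0.2 [-27.  27.  56. 108. -26.  59. -42.]
1 0.3 [-36.  25.  69. 101. -24.  71. -42.]
-1 0.04 [ -4.  32.  25. 113. -21.  39. 132.]
-1 0.2 [-21.  23.  47. 107. -20.  58. 132.]
-1 0.3 [-29.  19.  57. 101. -17.  69. 130.]
[-73.48292199  24.44260475   4.23247184  92.04420699  -1.95394705
  63.64262151  -3.8430286 ]
```

```bash
cat >> h.py <<'E'
def rot(yawdeg):  # tool x = -part x (camera on tail side)
    a=np.radians(yawdeg); x=-np.array([np.cos(a),np.sin(a),0]); z=np.array([0,0,-1.]); return np.c_[x,np.cross(z,x),z]
def ux(yawdeg): a=np.radians(yawdeg); return np.array([np.cos(a),np.sin(a),0])
E
python3 - <<'E'
from h import *
p=np.array([.564,.123,.2])-.05*ux(9.9)
r.movep(p,rot(9.9)); r.sleep(.3); print(current_clock(),current_tool_pos())
snap("wrist","w1")
p=np.array([.547,-.219,.19])-.05*ux(18)
r.movep(p,rot(18)); r.sleep(.3); print(current_clock(),current_tool_pos())
snap("wrist","w2"); print(current_contact_force(),np.round(current_q()))
E
```

```text
2.425 [0.51475383 0.11471371 0.19995572]
4.0917 [ 0.49974122 -0.23381675  0.19000309]
[-0.15730732  0.210178   -0.3463697 ] [ -5.  17.  29. 112. -10.  54. 136.]
```

View pics/w1.png

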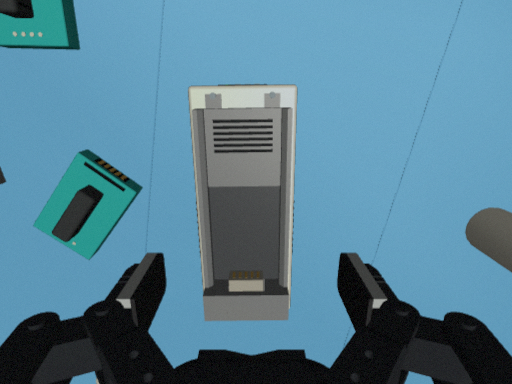

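View pics/w2.png

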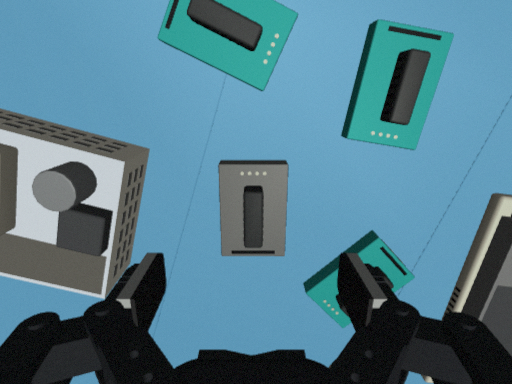

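```bash
python3 - <<'E'
from h import *
c,im,d=load("w1"); e=cv2.resize(im[75:330,180:310],None,fx=2.35,fy=2.35,interpolation=cv2.INTER_CUBIC)
c,im2,d2=load("w2"); g=cv2.resize(im2[150:265,205:305],None,fx=4.7,fy=5.2,interpolation=cv2.INTER_CUBIC)
out=np.zeros((600,790,3),np.uint8); out[:e.shape[0],:e.shape[1]]=e; out[:g.shape[0],315:315+g.shape[1]]=g
cv2.imwrite("pics/crop1.png",out[:,:,::-1])
gr=cv2.cvtColor(im,cv2.COLOR_RGB2GRAY)
for v in (125,150,170,200,220,240,260): print(v,gr[v,190:305])
print(gr[80:325,245]); print(gr[80:325,215])
E
```

```text
125 [127 155 159 128 131 127 128 119  99 100 100  99  98  86  88 130 124 130
 131 129 130 131 125 115 115 112 114 116 116 117 114 119 113 100 103 106
 104 107 105 107 106 106 107 107 107 105 108 105 107 110 107 106 103  93
  94  99  97  98 100  97 101 102  98 101  99 101 101 100 104  99 100  89
  92  94  95  92  95  95  96  95  96  93 108 143 145 144 146 145 143 147
 138  90  83  87  85  86  87 112 149 147 145 151 181 195 180 162 135 152
 151 150 150 153 147 152 153]
150 [141 141 122 154 159 127 123 127 122 108  98  99  99 101  93  72 108 130
 128 126 123 129 128 120  80  49  48  49  50  57  52  58  54  56  53  52
  57  57  52  53  53  56  51  42  39  40  38  47  41  43  40  44  43  41
  42  45  41  44  46  46  38  29  28  30  33  36  33  35  36  34  42  38
  35  34  35  37  39  39  33  36  37  44  85 137 137 140 136 138 138 139
 128  71  82  81  84  86  96 130 143 140 145 169 196 184 167 132 148 152
 149 148 148 148 149 151 152]
170 [144 144 143 141 136 157 143 123 123 122 111  99 102 100  98  94  75  96
 125 122 125 122 125 125 121 123 126 124 125 125 123 125 125 127 124 126
 122 1
[... 3493 characters left out ...]
65 110 126 127 126 126 128 126 125 127 127 130 128 127 123 125 124 125
 123 125 127 126 125 125 125 123 123 124 123 124 123 122 122 124 108  84
  75  72  73  73  74  71  70  73  75  71  72  72  70  71  71  74  73  71
  74  71  70  72  70  72  71  71  71  71  73  72  73  70  73  71  67  71
  71  70  72  73  68  65  68  70  68  66  69  64  71  67  69  70  71  66
  69  71  68  68  66  68  68  70  70  69  67  66  70  71  68  70  67  69
  67  67  69  68  68  66  65  65  72  66  71  71  67  64  68  69  68  67
  68  49  45  44  44  44  45  42  42  43  44  46  39  41  41  47  37  72
 108 119 117 114 120 116 117 118 117 117 118 117 117 118 121 117 117 119
 117 113 116 114 120 114 122 135 140 136 136]
```

View pics/crop1.png

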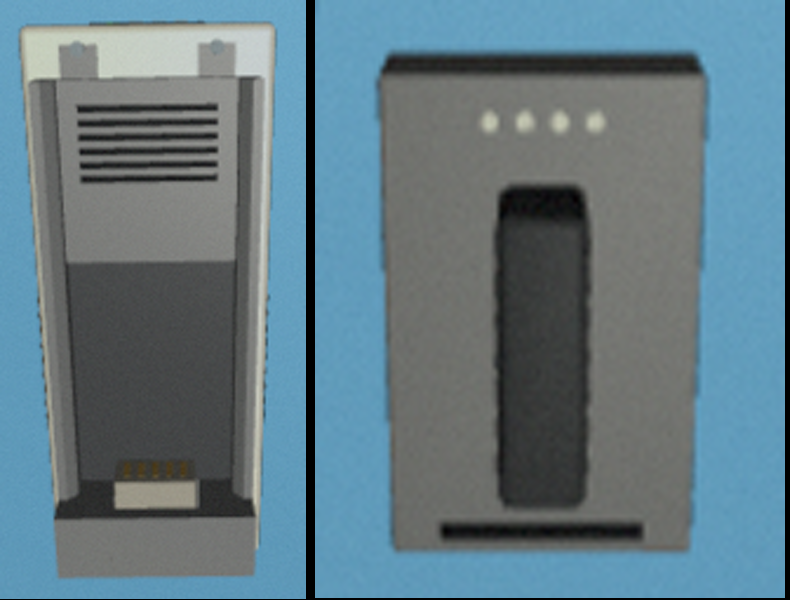

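```bash
python3 - <<'E'
from h import *
c,im,d=load("w1")
L=[(125,204.5,280.9,.034),(150,205.8,280.6,.034),(170,206.7,280.4,.034),(200,209.5,279.5,.028),(220,210.5,279,.028),(240,211.5,278.5,.028),(260,213,277.8,.028)]
A=[];M=[]
for v,a,b,z in L:
    pa=onplane(c,a,v,z);pb=onplane(c,b,v,z);A.append((pa,pb));M.append((pa+pb)/2);print(v,np.linalg.norm(pa-pb),M[-1].round(4))
M=np.array(M);x,y=M[:,0],M[:,1]; k=np.polyfit(x,y,1); yaw=np.degrees(np.arctan(k[0])); print(yaw,"res",y-np.polyval(k,x))
for i in (0,1):
    E=np.array([a[i] for a in A]);kk=np.polyfit(E[:,0],E[:,1],1);print(np.degrees(np.arctan(kk[0])), (E[:,1]-np.polyval(kk,E[:,0])).round(4))
u=ux(yaw)
def ax(p): return p[:2]@u[:2]
n=np.array([-u[1],u[0],0]); print("n offset", [m@n for m in M])
led=[onplane(c,cc,186.2,.034) for cc in (215,245,275)]; print("ledge",[ax(p) for p in led])
print("deck end row 108:",ax(onplane(c,245,107.5,.034))-ax(led[1]))
for z in (.04,.044,.048,.05): p=onplane(c,246,281.7,z); print("block face",z,ax(p)-ax(led[1]))
for z in (.045,.06): print("hood front",ax(onplane(c,220,294.7,z))-ax(led[1]), "hood back",ax(onplane(c,245,318.5,z))-ax(led[1]))
print("base ends", ax(onplane(c,245,85.5,.0))-ax(led[1]))
for v in (130,175,210,250,286,305): print(v,dep(c,d,246,v).round(4))
# pack
c,im,d=load("w2")
g=lambda u,v,z: onplane(c,u,v,z)
def cr(X,Y): return 205+(X-315+.5)/4.7-.5,150+(Y+.5)/5.2-.5
Q=[g(*cr(*p),.022) for p in ((380,75),(706,75),(689,548),(394,548))]
for q in Q: print(q.round(4))
Q=np.array(Q);print("pack ctr",Q.mean(0),np.linalg.norm(Q[0]-Q[1]),np.linalg.norm(Q[1]-Q[2]));l=(Q[2]+Q[3]-Q[0]-Q[1]);print(np.degrees(np.arctan2(l[1],l[0])))
B=np.array([g(*cr(*p),.046) for p in ((497,222),(588,222),(587,505),(500,505))]);print("bar ctr",B.mean(0),np.linalg.norm(B[0]-B[1]),np.linalg.norm(B[1]-B[2]));l=(B[2]+B[3]-B[0]-B[1]);print(np.degrees(np.arctan2(l[1],l[0])))
print(dep(c,d,253,215),dep(c,d,230,215))
E
```

```text
125 0.07664004841983443 [0.4648 0.0978 0.034 ]
150 0.07702389920874902 [0.4896 0.1024 0.034 ]
170 0.07753533064655244 [0.5104 0.1063 0.034 ]
200 0.07759501028924207 [0.5453 0.1131 0.028 ]
220 0.07767151283473486 [0.569  0.1173 0.028 ]
240 0.07775160232618054 [0.5938 0.1218 0.028 ]
260 0.0770036570956765 [0.6197 0.1267 0.028 ]
10.56604535455212 res [-4.82142566e-05 -2.06234238e-05 -5.09952361e-05  1.99583361e-04
  6.06903985e-05 -8.47145610e-05 -5.57262825e-05]
10.464037273989428 [ 0.0002  0.     -0.0002  0.0001 -0.0001 -0.0002  0.0002]
10.6678521725896 [-0.0003 -0.0001  0.0001  0.0003  0.0002  0.     -0.0004]
n offset [np.float64(0.010896310574669393), np.float64(0.010923433582478824), np.float64(0.01089357674889011), np.float64(0.011139906583322052), np.float64(0.011003368663100126), np.float64(0.010860429162437573), np.float64(0.010888925921241653)]
ledge [np.float64(0.5386971314939325), np.float64(0.5390224989566532), np.float64(0.5393478277472862)]
deck end row 108: -0.08099802119590865
block face 0.04 0.11526064278677317
block face 0.044 0.11250025974101596
block face 0.048 0.10973987669525864
block face 0.05 0.10835968517238004
hood front 0.1293120991588841 hood back 0.1637430192641206
hood front 0.11807916513760197 hood back 0.1507759470965695
base ends -0.10222119078766911
130 [0.4691 0.1019 0.0341]
175 [0.5152 0.1097 0.0342]
210 [0.5563 0.1166 0.0292]
250 [0.6062 0.1251 0.0284]
286 [0.6408 0.1313 0.0488]
305 [0.6575 0.1344 0.0602]
[ 0.4993 -0.2698  0.022 ]
[ 0.4766 -0.2004  0.022 ]
[ 0.5794 -0.1668  0.022 ]
[ 0.6022 -0.2364  0.022 ]
pack ctr [ 0.53934504 -0.21834795  0.022     ] 0.07297645759861307 0.10817473114360845
18.019755534403828
bar ctr [ 0.53919797 -0.21832216  0.046     ] 0.019387932311014502 0.061002935755795976
18.423434354626746
[ 0.53334726 -0.22038043  0.04657664] [ 0.55075075 -0.24146249  0.02231657]
```

```bash
python3 - <<'E'
from h import *
p=np.array([.5393,-.2183,.09]); R=rot(18.2)
claw.gripper_to(.06)
r.movep(p,R); r.move_l([p[0],p[1],.027],max_speed=.1); r.sleep(.2)
print(current_clock(),current_tool_pos(),current_contact_force())
claw.gripper_to(.0); r.sleep(.2); print(current_opening(),current_contact_force(),current_tool_pos())
r.move_l([p[0],p[1],.10],max_speed=.1); r.sleep(.3)
print(current_clock(),current_tool_pos(),current_contact_force(),current_wrist_torque(),current_opening())
snap("wrist","w3")
E
```

```text
6.0167 [ 0.53966442 -0.2183822   0.02760813] [-0.2862223   0.01603432 -0.43513926]
0.018467535415917277 [-1.48780995  0.40299887  6.16699631] [ 0.53951239 -0.21833402  0.02737808]
7.85 [ 0.53908768 -0.21830465  0.09958234] [-0.67567661 -1.27960777 -3.27627153] [0.05389076 0.01653053 0.04061866] 0.018568706786751404
```

View pics/w3.png

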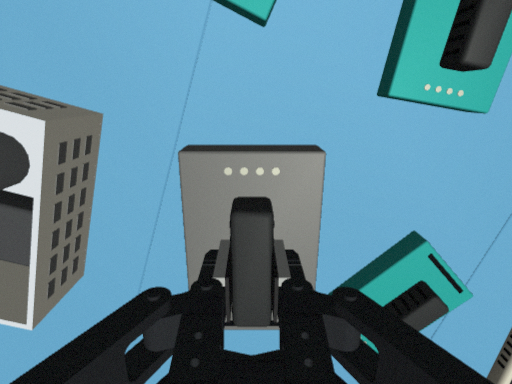

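```bash
python3 - <<'E'
from h import *
c,im,d=load("w3"); g=cv2.cvtColor(im,cv2.COLOR_RGB2GRAY).astype(int)
hsv=cv2.cvtColor(im,cv2.COLOR_RGB2HSV)
sat=hsv[:,:,1].astype(float)
print(sat[160,172:190],sat[160,315:332])
m=[]
for v in range(160,250,10):
    s=sat[v]; l=[u for u in range(150,230) if s[u]<70][0]; rr=[u for u in range(355,280,-1) if s[u]<70][0]; m.append((v,l-.5,rr+.5))
z0=.094
P=[(onplane(c,l,v,z0),onplane(c,rr,v,z0)) for v,l,rr in m]
M=np.array([(a+b)/2 for a,b in P]); print([np.linalg.norm(a-b).round(4) for a,b in P])
k=np.polyfit(M[:,0],M[:,1],1); yaw=np.degrees(np.arctan(k[0])); t=np.array(current_tool_pos()); print("yaw",yaw,"lateral of centreline vs tcp", (np.polyval(k,t[0])-t[1])*np.cos(np.radians(yaw)))
T=np.array(current_tool_rot()); print("tool yaw",np.degrees(np.arctan2(-T[1,0],-T[0,0])),T[:,2])
print(g[144:160,250])
tail=onplane(c,252,152.7,z0); print("tail to tcp axial",(t-tail)[:2]@ux(18.2)[:2])
for v,u in ((160,200),(160,300),(180,200),(180,310),(230,205),(230,300),(270,200),(270,305)): print(u,v,dep(c,d,u,v).round(4), ((dep(c,d,u,v)-t)[:2]@ux(18.2)[:2]).round(3))
E
```

```text
[123. 123. 123. 120. 123. 122. 103.   5.  11.   6.  15.  10.  10.  10.
   6.   6.   8.  12.] [ 14.  10.  10.  10.  12.  13.  10.  14.  11.   9.  82. 123. 123. 120.
 121. 119. 121.]
[np.float64(0.0731), np.float64(0.0728), np.float64(0.0736), np.float64(0.0734), np.float64(0.0732), np.float64(0.073), np.float64(0.0738), np.float64(0.0736), np.float64(0.0733)]
yaw 18.256185667651415 lateral of centreline vs tcp 0.0008313813487308859
tool yaw 18.191511621029694 [-4.74115919e-04  4.10828340e-05 -9.99999887e-01]
[126  71  44  45  44  45  44  77 101 117 131 134 135 134 137 136]
tail to tcp axial 0.05398441812861233
200 160 [ 0.4992 -0.2578  0.094 ] -0.05
300 160 [ 0.4834 -0.2104  0.0946] -0.05
200 180 [ 0.5091 -0.255   0.0943] -0.04
310 180 [ 0.4915 -0.2018  0.0947] -0.04
205 230 [ 0.5357 -0.2452  0.0936] -0.012
300 230 [ 0.519  -0.1966  0.0949] -0.012
200 270 [ 0.5604 -0.2412  0.094 ] 0.013
305 270 [ 0.5413 -0.185   0.0948] 0.012
```

```bash
cat >> h.py <<'E'
YAW=10.57; U=ux(YAW); N=np.array([-U[1],U[0],0])
def P(a,n,z): return U*a+N*n+np.array([0,0,z])
def loc(v): v=np.array(v); return np.array([v@U,v@N,v[2]])
def frc(k=3):
    F=[]
    for i in range(k): F.append(loc(current_contact_force())); r.sleep(.02)
    return np.mean(F,0)
def st(t=""): print(t,"t%.2f"%current_clock(),"pos",(loc(current_tool_pos())*1e3).round(2),"F",frc().round(2),flush=True)
E
python3 - <<'E'
from h import *
R=rot(YAW)
p=np.array(current_tool_pos()); r.move_l([p[0],p[1],.13],max_speed=.15)
r.movep(P(.560,.0101,.13),R); r.move_l(P(.560,.0101,.085),max_speed=.08); r.sleep(.4); st("air")
snap("wrist","w4"); snap("side","s4"); T=np.array(current_tool_rot());print(np.degrees(np.arctan2(-T[1,0],-T[0,0])),T[:,2],current_wrist_torque())
E
```

```text
air t10.62 pos [560.11  10.17  85.22] F [ 0.04 -0.77 -3.09]
10.572592519623491 [ 9.99753601e-05  6.93899719e-05 -9.99999993e-01] [-0.02383866 -0.04384396  0.01377636]
```

View pics/w4.png

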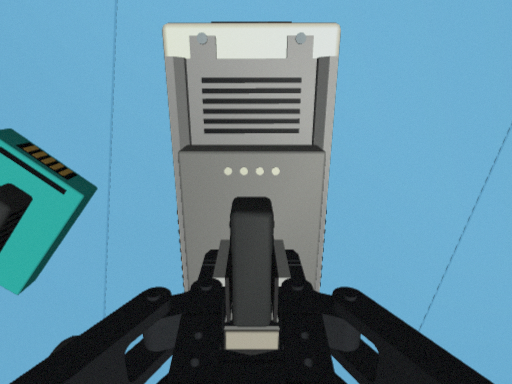

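```bash
python3 - <<'E'
from h import *
c,im,d=load("w4"); g=cv2.cvtColor(im,cv2.COLOR_RGB2GRAY).astype(int)
for v in (65,90,140): print(v,g[v,170:200],g[v,305:340])
for v in (157,175,195): print(v,g[v,170:195],g[v,312:340])
E
```

```text
65 [145 149 147 137 111 111 114 112 113 112 111 114 111 105  86  60  99 147
 152 151 151 152 152 151 153 151 154 155 152 153] [168 169 168 170 169 172 169 169 171 170 163 125  43  72  94  96  98 100
  99  98  97  98  97 108 143 169 169 166 169 171 170 170 166 144 161]
90 [146 148 146 144 143 131 112 113 112 110 110 112 109 109 113 104  73  71
 119 147 146 147 148 150 148 149 150 150 149 152] [169 171 170 171 169 171 172 176 171 159  68  56  85  96  95 100  96  96
  97  96  96 100 128 167 171 170 168 168 169 170 173 155 165 161 163]
140 [153 132 148 138 139 141 139 139 139 127 115 111 112 111 113 113 113 113
 110  88  66 110 140 141 141 142 143 141 144 142] [165 166 165 166 164 164 149  53  59  96  98  92  94  97  99  97  98  99
 118 164 164 166 165 165 166 168 168 160 159 164 162 160 160 162 160]
157 [160 160 154 136 137 139 142 132 102 107 121 125 123 122 125 123 127 126
 127 125 127 127 125 127 128] [146 146 147 149 147 148 145 150 150 146 148 145 125 129 163 163 163 160
 144 160 160 161 163 160 161 161 160 161]
175 [160 156 157 151 131 142 137 136 131 103  99 117 124 126 123 121 124 125
 125 124 125 126 124 129 128] [147 148 147 144 148 147 146 145 146 145 136 121 137 158 156 161 164 142
 163 160 156 161 160 160 161 159 158 162]
195 [157 156 156 154 157 152 134 135 135 133 131 102 109 124 121 123 123 126
 125 124 124 126 123 124 126] [145 141 145 145 144 142 142 142 139 125 122 151 151 152 151 140 160 160
 159 158 158 160 159 158 160 161 160 159]
```

```bash
python3 - <<'E'
from h import *
c,im,d=load("w4")
for v,a,b,z in [(65,186,316,.034),(90,187.7,314.6,.034),(140,190.8,311.7,.034),(157,178.3,324.8,.0796),(175,179.3,323.6,.0796),(195,181.1,322.2,.0796)]:
    A=loc(onplane(c,a,v,z));B=loc(onplane(c,b,v,z)); print(v,(A*1e3).round(2),(B*1e3).round(2),"mid",(A+B)[1]*500,"w",1e3*(A-B)[1])
E
```

```text
65 [462.17 -28.03  34.  ] [462.11  49.11  34.  ] mid 10.539065488651174 w -77.13456491643963
90 [476.19 -27.95  34.  ] [476.12  49.23  34.  ] mid 10.63889572626986 w -77.17340684690096
140 [506.42 -27.97  34.  ] [506.34  49.42  34.  ] mid 10.72625518303201 w -77.38527159325925
157 [508.24 -25.61  79.6 ] [508.16  47.42  79.6 ] mid 10.902340715690064 w -73.03338795318412
175 [517.5  -25.81  79.6 ] [517.42  47.54  79.6 ] mid 10.862548044774275 w -73.34840606158099
195 [528.22 -25.68  79.6 ] [528.15  47.64  79.6 ] mid 10.97817033743407 w -73.3205636762347
```

```bash
python3 - <<'E'
from h import *
n=.0099
r.move_l(P(.560,n,.0660),max_speed=.05); r.sleep(.25); F0=frc(5); st("above")
z=.0640
while z>.0595:
    r.move_l(P(.560,n,z),max_speed=.02); r.sleep(.12); st("z%.4f"%z)
    F=frc()
    if F[2]-F0[2]>2.5 or abs(F[1]-F0[1])>6: break
    z-=.0005
print(F0,z,current_wrist_torque())
E
```

```text
above t11.63 pos [560.1    9.97  66.17] F [-0.04  0.49 -3.08]
z0.0640 t12.05 pos [560.01   9.88  64.  ] F [-0.2  -0.12 -2.95]
z0.0635 t12.52 pos [559.99   9.88  63.5 ] F [ 0.48  0.07 -3.78]
z0.0630 t12.98 pos [560.03   9.91  63.01] F [ 0.11 -0.05 -3.44]
z0.0625 t13.45 pos [560.01   9.9   62.5 ] F [-0.28  0.28 -2.96]
z0.0620 t13.92 pos [559.98   9.91  61.99] F [ 0.23  0.75 -3.01]
z0.0615 t14.38 pos [559.98   9.93  61.48] F [-0.05  0.02 -3.34]
z0.0610 t14.85 pos [560.18   9.9   61.21] F [-0.08  0.41  4.07]
[-0.03167626  0.10039754 -3.33724753] 0.061 [-0.0932115   0.26535734 -0.0412649 ]
```

```bash
python3 - <<'E'
from h import *
n=.0099; z=.0612
r.move_l(P(.560,n,z),max_speed=.02); r.sleep(.1); st("deck")
snap("side","s5");snap("wrist","w5")
for a in (.565,.570,.575,.579,.582,.584,.585,.586,.587):
    r.move_l(P(a,n,z),max_speed=.03); r.sleep(.08); st("a%.4f"%a)
    F=frc()
    if F[0]<-3.5 or abs(F[1])>6 : break
E
```

```text
deck t15.30 pos [560.18   9.89  61.28] F [0.53 0.33 3.17]
a0.5650 t15.85 pos [564.86   9.94  61.11] F [-2.    0.35  4.9 ]
a0.5700 t16.35 pos [570.23   9.92  61.2 ] F [-0.03  0.57  1.62]
a0.5750 t16.85 pos [575.41   9.94  61.27] F [1.13 0.14 0.16]
a0.5790 t17.32 pos [579.2    9.93  61.22] F [1.17 0.14 0.46]
a0.5820 t17.75 pos [582.16   9.86  61.22] F [ 0.89 -0.05  0.22]
a0.5840 t18.18 pos [584.     9.86  61.17] F [ 0.15 -0.15 -0.35]
a0.5850 t18.62 pos [584.96   9.88  61.18] F [-1.06  0.35 -0.8 ]
a0.5860 t19.05 pos [586.1    9.91  61.22] F [ 0.05  0.59 -0.82]
a0.5870 t19.48 pos [587.1    9.91  61.22] F [ 0.09 -0.12 -1.23]
```

View pics/s5.png

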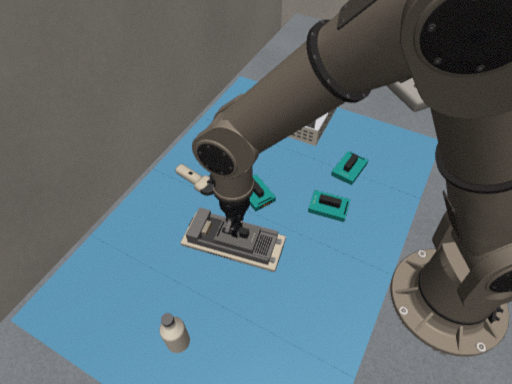

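```bash
python3 - <<'E'
from h import *
n=.0099; z=.0612; a=.5875
while a<.600:
    r.move_l(P(a,n,z),max_speed=.02); r.sleep(.1); st("a%.4f"%a)
    F=frc(5)
    if F[0]<-7.5 or abs(F[1])>6 : break
    a+=.0005
E
```

```text
a0.5875 t19.93 pos [587.48   9.91  61.18] F [-0.33 -0.15 -1.13]
a0.5880 t20.42 pos [588.     9.88  61.19] F [-0.86 -0.6  -1.33]
a0.5885 t20.90 pos [588.54   9.9   61.22] F [-0.75  0.25 -1.47]
a0.5890 t21.38 pos [589.04   9.89  61.22] F [-0.49  0.16 -0.97]
a0.5895 t21.87 pos [589.51   9.9   61.19] F [-0.9   0.14 -1.54]
a0.5900 t22.35 pos [590.04   9.9   61.2 ] F [-0.91 -0.19 -1.6 ]
a0.5905 t22.83 pos [590.43   9.9   61.18] F [-0.9  -0.47 -1.06]
a0.5910 t23.32 pos [590.73   9.9   61.13] F [-4.31  0.15 -0.49]
a0.5915 t23.80 pos [591.36   9.91  61.12] F [-4.91 -0.35 -1.25]
a0.5920 t24.28 pos [591.77   9.89  61.11] F [-5.45  0.08 -1.04]
a0.5925 t24.77 pos [592.16   9.87  61.09] F [-5.79 -0.09 -0.01]
a0.5930 t25.25 pos [592.54   9.87  61.09] F [-6.86 -0.63  0.72]
```

```bash
python3 - <<'E'
from h import *
n=.0099; z=.0612; a=.5935
while a<.5965:
    r.move_l(P(a,n,z),max_speed=.02); r.sleep(.15); st("a%.4f"%a)
    F=frc(6); x=loc(current_tool_pos())[0]; print(F.round(2),x)
    if F[0]<-11 or abs(F[1])>6 or x>.5941 : break
    a+=.0004
print(current_opening(),current_wrist_torque())
E
```

```text
a0.5935 t25.78 pos [592.91   9.86  61.05] F [-7.92  0.14  1.49]
[-7.8  -0.21  1.5 ] 0.5929161684643686
a0.5939 t26.33 pos [593.18   9.87  61.05] F [-8.47 -0.57  1.74]
[-8.55 -0.13  2.24] 0.5932099317137722
a0.5943 t26.88 pos [593.49   9.88  60.93] F [-8.58  0.62  0.27]
[-8.67  0.11  0.71] 0.5934846635095524
a0.5947 t27.43 pos [593.74   9.84  60.9 ] F [-9.34  0.03  1.19]
[-9.01 -0.33  0.96] 0.5937364676691052
a0.5951 t27.98 pos [594.05   9.84  60.9 ] F [-10.86  -0.05   1.18]
[-10.11  -0.05   1.47] 0.5940540035195326
a0.5955 t28.53 pos [594.37   9.87  60.9 ] F [-10.5   -0.47   1.55]
[-10.53  -0.07   1.88] 0.5943674331181227
0.018482109876788173 [-0.4050119   2.24113665  0.04750162]
```

```bash
python3 - <<'E'
from h import *
n=.0099; a=.5955; z=.0605
while z>.0545:
    r.move_l(P(a,n,z),max_speed=.02); r.sleep(.12); F=frc(4); print("z%.4f"%z,(loc(current_tool_pos())*1e3).round(2),F.round(2),"%.2f"%current_clock(),flush=True)
    if F[2]>7 or F[0]<-13.5: break
    z-=.0007
print(current_wrist_torque())
E
```

```text
z0.0605 [594.3    9.88  60.11] [-10.58   0.31   1.21] 29.12
z0.0598 [594.29   9.87  59.4 ] [-10.42   0.2    1.18] 29.55
z0.0591 [594.28   9.86  58.69] [-10.79  -0.05   0.93] 29.98
z0.0584 [594.28   9.85  57.99] [-10.65   0.17   0.8 ] 30.42
z0.0577 [594.26   9.88  57.28] [-10.05  -0.37   1.33] 30.85
z0.0570 [594.3    9.85  56.61] [-9.66  0.08  0.74] 31.28
z0.0563 [594.25   9.87  55.9 ] [-1.039e+01 -1.000e-02  1.070e+00] 31.72
z0.0556 [594.4    9.86  55.4 ] [-11.67   0.36   4.17] 32.15
z0.0549 [594.43   9.87  55.33] [-16.14   0.32  16.79] 32.58
[-0.57105517  3.30206223  0.06405903]
```

```bash
python3 - <<'E'
from h import *
n=.0099
r.move_l(P(.5955,n,.0556),max_speed=.02); r.sleep(.1); st("up")
for a in (.595,.5945,.594,.5936):
    r.move_l(P(a,n,.0556),max_speed=.02); r.sleep(.1); st("a%.4f"%a)
snap("wrist","w6")
print(current_wrist_torque())
E
```

```text
up t32.93 pos [594.31   9.86  55.39] F [-12.11   0.03   5.12]
a0.5950 t33.33 pos [594.01   9.86  55.41] F [-11.05   0.36   3.41]
a0.5945 t33.73 pos [593.62   9.85  55.41] F [-9.77  0.25  2.82]
a0.5940 t34.13 pos [593.53   9.85  55.44] F [-7.14 -0.73 -0.23]
a0.5936 t34.53 pos [593.54   9.84  55.49] F [-3.94 -0.48 -4.66]
[-0.29397453  0.84504558  0.10901004]
```

View pics/w6.png

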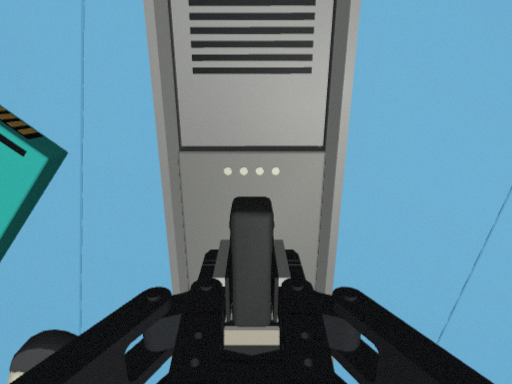

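```bash
python3 - <<'E'
from h import *
n=.0099
r.move_l(P(.5936,n,.0553),max_speed=.02); r.sleep(.1); st("pre")
claw.gripper_to(.036); r.sleep(.2); st("open"); print(current_opening())
r.move_l(P(.5936,n,.11),max_speed=.08); r.move_l(P(.54,n,.2),max_speed=.15); r.sleep(.3); st("up")
snap("wrist","w7"); snap("scene","s7"); snap("side","s8")
E
```

```text
pre t34.98 pos [593.47   9.85  55.36] F [-5.91 -0.74 -0.48]
open t35.54 pos [593.81   9.91  55.41] F [-0.39 -0.17  0.06]
0.03572940527808792
up t37.58 pos [539.95   9.79 199.45] F [ 0.34 -0.16  0.03]
```

View pics/w7.png

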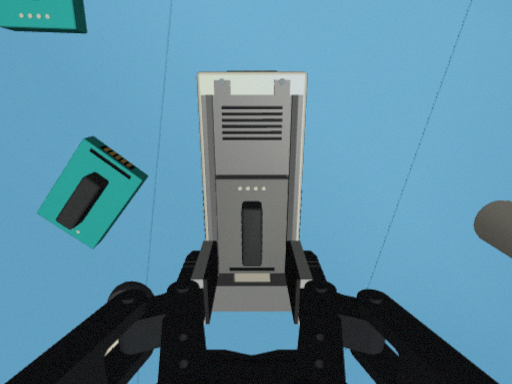

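View pics/s7.png

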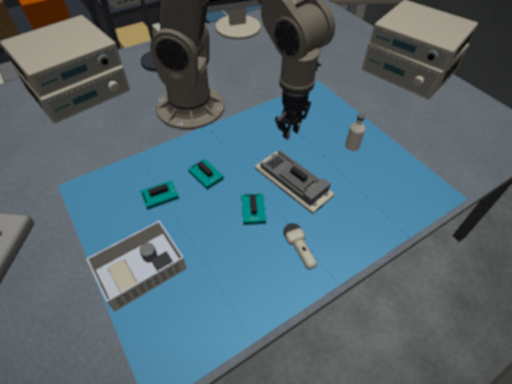

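Quick flatness check by depth on the slab (should be 50 mm at tail, nose and both sides), and bar top (74 mm).

```bash
python3 - <<'E'
from h import *
c,im,d=load("w7")
for n,(u0,u1,v0,v1) in dict(deck=(225,280,145,170),tailL=(222,238,195,208),tailR=(268,284,195,208),midL=(222,236,225,240),midR=(270,284,225,240),noseL=(224,238,258,266),noseR=(268,280,258,266),bar=(247,258,215,255)).items():
    Q=np.array([loc(dep(c,d,u,v)) for u in range(u0,u1) for v in range(v0,v1)]); print(n,(np.median(Q,0)*1e3).round(1))
g=cv2.cvtColor(im,cv2.COLOR_RGB2GRAY); print(g[170:186,250],g[262:290,225])
print("ledge",loc(onplane(c,250,175.5,.034)),"tail top",loc(onplane(c,250,178.5,.050)))
E
```

```text
deck [520.1  11.   34.3]
tailL [562.7 -12.1  50.5]
tailR [562.6  35.2  50.5]
midL [597.6 -13.9  50.5]
midR [597.6  37.2  50.5]
noseL [633.7 -12.6  50.5]
noseR [633.5  34.9  50.5]
bar [589.   11.1  74.5]
[137 137 137 135 110  64  42  41  52  92 115 120 119 119 122 119] [108 111 113 111 111 112 111 107 108 111 105  74  47  45  42  43  46  44
  48  48  44  47  48  62 105 122 122 123]
ledge [0.53999295 0.0089397  0.034     ] tail top [0.53887092 0.0090204  0.05      ]
```

The slab reads 50.5 mm at all six points and the deck 34.3 mm. The tail is at the ledge (538.9 mm against about 539), so the pack is flat and fully home. Handing in.

```bash
python3 - <<'E'
from h import *
print(current_clock()); r.job_done()
E
```

```text
37.775
the job is handed in; nothing more can be done
```

The battery pack is on charge: released, lying flat and fully home on the bay floor. I handed the job in at 37.8 s of the 61 s allowed.

**What I did:** I picked the grey pack up by its grip bar and left the three turquoise look-alikes alone. I laid it on the deck about 3 cm short of the contacts and slid it in while watching the force. The contacts began to move at a tool position of about 590.6 mm along the charger. I pushed them back about 3.7 mm, at about 10.5 N, and lowered the pack 6 mm into the bay. I then eased back until the tail stopped against the ledge, and let go.

**Last checks:**
- **Flat and seated:** the slab top reads 50.5 mm at all six points, tail, middle and nose on both sides. It should be 50 mm, and the deck reads 34.3 mm against 34. The pack's tail is at the ledge, within about 1 mm.
- **Bystanders:** by eye, the bottle, probe, basket and look-alikes appear unmoved in the last scene picture. I did not measure them.

**One reading stood out:** the last lowering step pressed on the bay floor, and the wrist briefly showed about 16 N along the slide and 17 N upward. The tool hardly moved forward in that step (0.03 mm), so I take the extra as floor friction. Going by how far they were pushed back, the contacts saw about 11 N, but I did not measure that directly.

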